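# Set the slotted bracket of a clock-movement stand to its stop and clamp it

## Robot

A 6-joint arm with a two-finger parallel gripper is mounted at the origin on the work surface. World frame = base frame: x ahead of the robot, y to its left, z up, the work surface at z = 0. Lengths are in m, angles in rad, forces in N, time in s.
With the tool pointing down it reaches from about 0.35 to 0.775 m from the base axis. Payload 5.5 kg.
Tool frame: the origin (TCP) lies at the very end of the fingers, on their centre line; the grasp point (between the pads) lies 19 mm behind it; z points along the fingers, y is the direction in which the jaws open and shut (so a half turn about z gives the same grasp; the last joint's range is limited). The gripper opens to 85 mm and grips with 20 to 120 N. Pads are 22 mm wide; open, the fingers measure 114 mm over their backs; the gripper's body (76 mm by 85 mm) begins 54 mm behind the grasp point. The pads swing forward as they close: fully open they stand 13 mm farther back than shut.
Start: joints at [-1.252, 0.313, 0.046, 1.304, 0, 1.431], TCP at [0.255, -0.516, 0.231] pointing down, gripper open.
Joint ranges: [-2.76, 2.76], [-0.86, 1.69], [-1.03, 1.26], [-2.2, 2.34], [-1.47, 1.5], [-3.14, 3.14]. Speed limits (rad/s): [2.57, 2.57, 3.14, 3.14, 3.14, 3.14].

## Interface

Orientations are given as a unit quaternion [w, x, y, z].
In Python, from workcell import get_state, read_camera, hand_in, find_in, silhouettes gives the robot as it stands. The module is installed in compiled form; this text tells all that it offers.
- The arm moves only by the tool send_rows, never from a script. Its argument "deltas" is a list that holds one entry, the list of rows, each a list of 6 numbers: the shift along the world's x, y, z in cm, then the turn, a rotation vector about the world's x, y, z in degrees. In form: [[[dx, dy, dz, wx, wy, wz], ...]]. A call has 1 to 12 rows; each row is the pose to reach, as a shift and turn from the pose commanded when the call began; what a row does not reach only later rows make up. A row lasts 1/10 s, in which the tool goes at most 50 mm and 8.59 degrees, less where a joint would pass 70% of its speed; a pose out of reach is approached as far as the arm can. A call with a gripper value outside its range is refused whole. "jaw" is the opening, from -1 (shut) to 1 (fully open), so that 0 is half open, set as the call begins (left out, the last holds). The fingers move at their own pace and stop on an object; "force" is the grip in N (left out, the last holds). Time passes only in rows, so rows that repeat a pose let the fingers close. It gives the time, the measured TCP pose, the force and the opening at its end, in the units of the state.
- get_state(): the state, without advancing time (a new reading comes with each control period).
- read_camera(name): name is "scene" or "top" or "wrist"; returns a dict with "img" (420x560x3 uint8, red, green, blue), "z_map" (420x560 float32, m along the optical axis (not along the pixel's ray), 0 where there is no reading), "vfov" (degrees; the focal length in pixels is half the picture's height over the tangent of half this angle, whatever the lens; pixels are square), "cx", "cy" (the principal point, pixels), "R" (3x3) and "t" (3): a world point X has camera coordinates R X + t; the wrist camera has in their place "hand_eye" (4x4, takes a point from camera to tool coordinates, whose origin is the TCP and whose axes are the flange's). Camera axes: x right, y down, z forward; pixel columns grow to the right and rows downward; lengths in m; the calibration is good to about 2 mm. A picture is of the moment at which its call begins: read the wrist's pose just before it.
- hand_in(): hands the job in, once; it reports no verdict.
Trained networks look in a picture, given as the dict that the camera call returned (one of the last four; its "shot" number tells which), for a name from the list of things; names that differ only in an ending like _2 or _b are one class to them, and where a whole thing is asked for, a point or a joint stands for the part that bears it (a point fixed in the world has none). Each returns a list of dicts, best first, with "conf" (0 to 1); they miss things now and then, are a little off and sometimes report something else, mostly with a low value. They report only what shows in the picture. A call takes as long as a camera call. They do not tell look-alikes from the thing itself.
- find_in(picture, thing): "box" ([centre column, centre row, width, height] in pixels, round what is visible of it).
- silhouettes(picture, thing): "mask" (420x560 bool, what is visible of it) and "box" ([centre column, centre row, width, height] in pixels, round what is visible of it).
The state is a dict: "clock": time; "joint_pos": joint angles; "qvel": joint speeds; "tau": joint torques, N m; "tcp_pos": TCP position; "orientation": TCP orientation; "wrist_force": force on the tool from outside, world axes, zero at the start; "ft_torque": the same for the moment, N m; "finger_gap": finger opening in m.
Only numpy, scipy, OpenCV 4.12 (cv2) and the standard library are available. Lean on these libraries where they do the work, as an engineer would, in place of code of your own. Each camera call takes 0.05 s, during which the arm holds its last target.

## Task

On the clock-movement stand, slide the slotted angle bracket along its two bolts until its upright rests against the tip of the stop screw, touching it gently: do not push hard on the screw, or its setting is lost. Then swing the clamp lever clockwise until the bracket is clamped firmly there, touching the screw, and let go. Leave the other things on the bench where they are.

Things in the scene. Friction and masses are not known exactly. Their poses are not given: they have to be found in the camera images.
- stand: Dark steel clock-movement stand fixed to the bench: plate 100 mm (x) by 285 mm (y, -154 to +131 mm), 12 mm thick. Origin under the plate, on the bench top; z up; +y points along the slide to the stop block. At x = 0 two 8 mm bolts: guide bolt at y = +10 mm (hexagon head 19 mm wide, top 26.5 mm over the bench), clamp bolt at y = -70 mm carrying the clamp lever and, under it, a 30 mm washer.
- stop_block (a point): On the stand's stop block, mid-face (facing the stand's -y), where the stop screw comes out, 48 mm over the bench. Block 44 wide, 28 thick, 60 mm high over the bench. The 10 mm thick, round-tipped steel screw (stop_screw, its tip stop_tip) stands out of it along -y by 8 to 25 mm, set anew each time, unmeasured: feel for it. Its tip marks the bracket's place. Over 18 N on it spoils its setting.
- bracket: Loose aluminium angle bracket, 0.3-0.6 kg. Foot 50 (x) by 172 (y -80 to +92) by 6 mm with two in-line slots, 11 by 60 mm, round the two bolts: it slides along the stand's y, 1.5 mm side play, oiled: 1-2 N drag, more if pushed high. Starts 10-45 mm short of the screw; the slots end beyond it. Origin: on the foot's underside midway between the slots, 12 mm over the bench; axes as the stand's.
- bracket_top (a point): Centre of the top edge of the bracket's upright plate, 97 mm over the bench. The plate stands at the +y end of the foot: 36 mm wide (x), 12 mm thick (y), rising 85 mm over the foot's underside; its +y face, 6 mm ahead of this point, meets the stop screw's tip at 48 mm over the bench. Grip it near the top across its width or thickness, or push its back.
- clamp_bolt (a point): Point on the vertical axis of the clamp bolt about which the clamp lever turns, at bench height.
- lever_post (a point): Top centre of the upright round black grip (15 mm thick, 48 mm tall, top 83 mm over the bench) at the end of the clamp lever, 65 mm from the clamp bolt's axis. The lever's flat arm below it has its top 41.5 mm over the bench.
- lever (a joint): Angle of the clamp lever, rad: 0 slack (starts 0 to 0.4), grows clockwise seen from above, travel ends at 1.75. At q it points from the clamp bolt (0.4 - q) rad counter-clockwise from the stand's +x. It turns against a steady drag of about 5 N at the grip and stays where left; the washer meets the foot near 0.75, then the drag grows to about 10 N; it clamps firmly from about 1.4 on.
- washer: Steel pressure washer, 30 mm across, 4 mm thick, on the clamp bolt between the lever and the bracket's foot; does not turn; origin at the centre of its underside. The lever lowers it 2 mm per rad; 1.5 mm above the foot when the lever is at 0.
- oil: Amber oil bottle with a red cap, 48 mm across, 120 mm tall; origin at the centre of its underside. Bystander.
- barrel: Brass mainspring ring, 52 mm across, 28 mm tall; origin at the centre of its underside. Bystander.
- weight: Dark steel cylinder weight, 34 mm across, 55 mm tall; origin at the centre of its underside. Bystander.
Not all that is in view belongs to the job. What is shaped like the bracket but black or brown is not meant.

How it is judged:
On the way, in this order (a step that is already met when the one before it is completed fails the run):
1. the bracket's upright is at the stop screw's tip (within 1.6 mm) while the clamp is still loose (y of stop_tip in the frame of bracket between 0.0895 and 0.0936 m and not (contact force between washer and bracket above 40 N)), for 0.2 s.
2. the clamp presses the bracket down with over 40 N (contact force between washer and bracket above 40 N), for 0.2 s.
At the end, for the whole second after the job is handed in: the bracket's upright stands within 1.6 mm of the stop screw's tip, the clamp presses the foot with more than 40 N, and bracket and lever are at rest (y of stop_tip in the frame of bracket between 0.0895 and 0.0936 m and contact force between washer and bracket above 40 N and linear speed of bracket below 0.01 m/s and velocity of joint lever between -0.05 and 0.05 rad/s); the robot touches nothing.
It fails at once if the stop screw is pushed with more than 18 N (contact force between bracket and stop_screw above 18 N).
It fails at once if the robot itself pushes the stop screw with more than 18 N (contact force between any of the arm, the fingers and stop_screw above 18 N).
It fails at once if the oil is moved by more than 20 mm or tipped (distance of oil from where it was at the start of the episode above 0.02 m or angle between oil's own z axis and vertical above 0.5 rad).
It fails at once if the barrel is moved by more than 20 mm or tipped (distance of barrel from where it was at the start of the episode above 0.02 m or angle between barrel's own z axis and vertical above 0.5 rad).
It fails at once if the weight is moved by more than 20 mm or tipped (distance of weight from where it was at the start of the episode above 0.02 m or angle between weight's own z axis and vertical above 0.5 rad).
It also fails if it takes over 58 s, if anything falls off the work surface, if the arm or the gripper's body presses on something with over 40 N, if the wrist force passes 120 N, or if a joint passes its speed limit or range.

## Working session

There is one attempt and no reset: what is moved stays moved. The work goes in short steps, Python scripts to look and compute and a tool call to move; the robot and the scene stay as the last step left them, time stands still between calls to the robot, and variables do not carry over. Pictures are saved under pics/ and viewed, and the job is handed in when it is done.

Besides the shell and the picture viewer there is one more tool, called by a JSON object that holds its "op" and its "data", one argument or row to a line. send_rows: Moves the arm, as the interface text tells. Its arguments: {"type":"object","properties":{"deltas":{"type":"array","items":{"type":"array","items":{"type":"array","items":{"type":"number"}}}},"jaw":{"type":"number"},"force":{"type":"number"}},"required":["deltas"]}

```bash
mkdir -p pics
cat > h.py <<'E'
import numpy as np, cv2
from workcell import *
def save(p,n): cv2.imwrite('pics/'+n,p['img'][:,:,::-1])
def f(p): return p['img'].shape[0]/2/np.tan(np.radians(p['vfov'])/2)
def world(p,u,v,z=None):
    F=f(p); d=np.array([(u-p['cx'])/F,(v-p['cy'])/F,1.])
    R=np.array(p['R']);t=np.array(p['t']); o=-R.T@t; w=R.T@d
    if z is None: 
        return o+w*p['z_map'][int(v),int(u)]
    return o+w*(z-o[2])/w[2]
def cloud(p):
    F=f(p); H,W=p['z_map'].shape; u,v=np.meshgrid(np.arange(W),np.arange(H)); Z=p['z_map']
    P=np.stack([(u-p['cx'])/F*Z,(v-p['cy'])/F*Z,Z],-1)
    return (P-np.array(p['t']))@np.array(p['R'])
def proj(p,X):
    c=np.array(p['R'])@np.array(X)+np.array(p['t']); return c[:2]/c[2]*f(p)+[p['cx'],p['cy']]
E
python3 - <<'E'
from h import *
print(get_state())
for n in ['scene','top']:
    p=read_camera(n); save(p,n+'1.png'); print(n,p['vfov'],p['cx'],p['cy'],p['R'],p['t'])
    for th in ['stand','stop_block','bracket','bracket_top','lever_post','lever','clamp_bolt','washer']:
        try: print(th,[(round(d['conf'],2),np.round(d['box'])) for d in find_in(p,th)][:4])
        except Exception as e: print(th,e)
E
```

```text
{'clock': 0.0, 'joint_pos': array([-1.25159061e+00,  3.14026421e-01,  4.49559195e-02,  1.30356994e+00,
        1.51616072e-05,  1.43117676e+00]), 'qvel': array([ 6.69730052e-04, -6.88258355e-05,  1.63456830e-04,  2.04954600e-04,
       -8.39480344e-04,  4.19845050e-04]), 'tau': array([ 7.02849757e-04, -4.80630898e+01,  2.98531383e+01,  1.95071299e-02,
        2.52414469e-05,  8.49222772e-06]), 'tcp_pos': array([ 0.25448894, -0.51504919,  0.23038462]), 'orientation': array([-9.19020324e-04,  9.73799719e-01,  2.27405489e-01, -7.51327005e-05]), 'wrist_force': array([ 0.56120835,  0.45206307, -0.29633338]), 'ft_torque': array([0.01020647, 0.03912782, 0.01434395]), 'finger_gap': 0.08548002195154741}
scene 53.56848338031059 279.0421851921438 206.747935769397 [[ 0.85094106  0.52524996 -0.00343322]
 [ 0.44273256 -0.7207437  -0.53340079]
 [-0.28264321  0.45237263 -0.84585567]] [-0.47273056 -0.19649476  0.91877285]
stand [(0.71, array([288., 212., 121., 141.]))]
stop_block [(0.59, array([284., 210., 122., 140.]))]
bracket [(0.92, array([279., 206.,  72., 106.])), (0.89, array([191., 173.,  58.
[... 398 characters left out ...]
3637093789062 [[-0.01540787 -0.99978451 -0.01391129]
 [-0.99523485  0.0166745  -0.09607053]
 [ 0.09628179  0.01236476 -0.99527731]] [0.03482154 0.55772772 0.94737443]
stand [(0.67, array([270., 208., 127.,  58.])), (0.29, array([220., 274.,  25.,  22.]))]
stop_block [(0.96, array([271., 209., 135.,  58.]))]
bracket [(0.91, array([379., 156.,  76.,  41.])), (0.8, array([280., 214.,  79.,  28.])), (0.59, array([293., 299.,  78.,  45.]))]
bracket_top [(0.66, array([283., 213.,  82.,  27.])), (0.63, array([291., 299.,  87.,  46.]))]
lever_post [(0.58, array([280., 214.,  78.,  28.])), (0.49, array([293., 198.,  17.,  41.]))]
lever [(0.63, array([295., 198.,  15.,  38.]))]
clamp_bolt []
washer []
```

View pics/scene1.png

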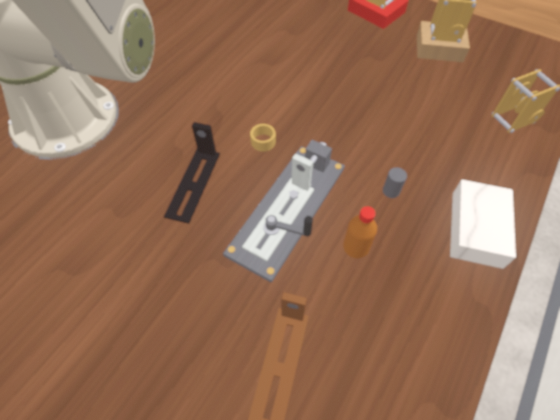

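View pics/top1.png

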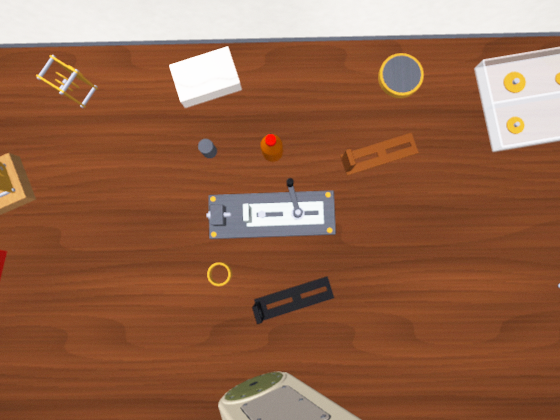

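Run:
```python
from h import *
for n,b in [('scene',(200,330,120,300)),('top',(180,360,160,260))]:
    p=read_camera(n); im=p['img'][b[2]:b[3],b[0]:b[1],::-1]
    cv2.imwrite('pics/%s_z.png'%n,cv2.resize(im,None,fx=4.3 if n=='top' else 3.3,fy=4.3 if n=='top' else 3.3,interpolation=cv2.INTER_CUBIC))
    C=cloud(p); np.save(n+'.npy',C);
```

```text
(no output)
```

View pics/scene_z.png

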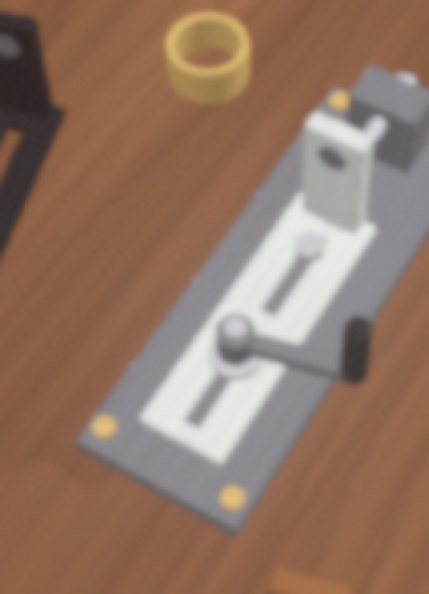

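View pics/top_z.png

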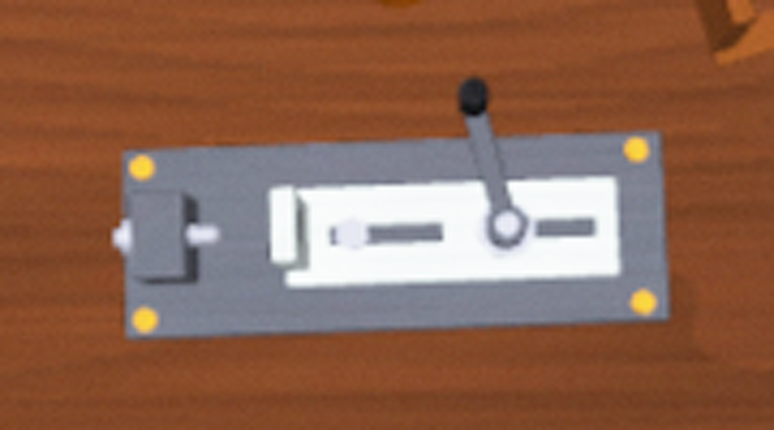

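The white bracket stands in the stand (top picture about column 280, row 214), the lever points up to a black grip at (291,183), and the stop block is at (217,215). Now for measurements.

Run:
```python
from h import *
for n in ['top','scene']:
    p=read_camera(n); C=cloud(p)
    Z=C[...,2]; X=C[...,0];Y=C[...,1]
    box=(X>.35)&(X<.7)&(Y>-.25)&(Y<.25)
    im=p['img'].astype(int)
    # plate points
    m=silhouettes(p,'stand'); print(n,'stand',[(d['conf'],d['mask'].sum()) for d in m])
    m=m[0]['mask']
    pl=m&(abs(Z-.012)<.004)
    r=cv2.minAreaRect(C[pl][:,:2].astype(np.float32)*1000); print('rect',r)
    up=box&(abs(Z-.097)<.005)&(im.min(-1)>150); 
    if up.sum(): print('bracket top',up.sum(),C[up].min(0),C[up].max(0),cv2.minAreaRect(C[up][:,:2].astype(np.float32)*1000))
    po=box&(Z>.073)&(Z<.09)&(im.max(-1)<70)
    if po.sum(): print('post',po.sum(),C[po].min(0),C[po].max(0),np.median(C[po],0))
    bl=m&(abs(Z-.060)<.005)
    print('block',bl.sum(),C[bl].min(0),C[bl].max(0),cv2.minAreaRect(C[bl][:,:2].astype(np.float32)*1000))
    for th in ['oil','barrel','weight','lever_post','bracket']:
        for d in silhouettes(p,th)[:2]:
            q=C[d['mask']]; print(th,round(d['conf'],2),np.round(np.median(q,0),3),np.round(q.min(0),3),np.round(q.max(0),3))
    g=(im[...,0]>200)&(im[...,1]>140)&(im[...,2]<110)&box
    k,lab,st,ce=cv2.connectedComponentsWithStats(g.astype(np.uint8))
    for i in range(1,k):
        if st[i,4]>6: print('screw',st[i,4],ce[i],world(p,*ce[i],z=.013))
```

```text
top stand [(0.7, np.int64(4329))]
rect ((542.2111206054688, 53.350685119628906), (100.29187774658203, 284.99102783203125), 1.091715931892395)
bracket top 104 [0.52340124 0.09714877 0.09212494] [0.5591164  0.10950432 0.09981039] ((541.2440795898438, 103.13555145263672), (35.8535041809082, 12.009228706359863), 1.3378000259399414)
post 34 [0.59891426 0.00507079 0.07305525] [0.61136168 0.01574186 0.08665262] [0.6048366  0.00942655 0.08277634]
block 282 [0.51814564 0.00722018 0.05505487] [0.60386356 0.18967315 0.06443101] ((558.9367065429688, 95.68719482421875), (46.55228042602539, 192.1808319091797), 14.995887756347656)
oil 0.8 [0.677 0.047 0.083] [0.464 0.014 0.016] [0.705 0.07  0.997]
oil 0.54 [0.539 0.033 0.018] [ 0.464 -0.062  0.008] [0.569 0.114 0.997]
barrel 0.56 [0.421 0.181 0.026] [ 0.389  0.014 -0.002] [0.464 0.195 0.997]
weight 0.6 [0.688 0.192 0.054] [ 0.464  0.014 -0.   ] [0.722 0.21  0.997]
lever_post 0.7 [0.568 0.002 0.045] [ 0.464 -0.012  0.023] [0.61  0.016 0.997]
bracket 0.69 [ 0.675 -0.192  0.006] [ 0.464 -0.285 -0.005] [0.725 0.014 0.997]
bracket 0.67 [0.353 0.007 0.00
[... 916 characters left out ...]
583] ((563.5014038085938, 93.64752960205078), (45.73230743408203, 198.5141143798828), 17.6530704498291)
oil 0.81 [0.69  0.036 0.077] [ 0.653 -0.309 -0.001] [0.749 0.121 0.671]
barrel 0.55 [0.415 0.166 0.018] [ 0.388 -0.309  0.   ] [0.749 0.194 0.671]
weight 0.63 [0.693 0.185 0.048] [ 0.675 -0.309  0.003] [0.749 0.211 0.671]
lever_post 0.97 [0.578 0.002 0.044] [ 0.534 -0.309  0.013] [0.749 0.031 0.671]
bracket 0.81 [0.543 0.052 0.019] [ 0.484 -0.309 -0.001] [0.749 0.174 0.671]
bracket 0.78 [0.349 0.022 0.007] [ 0.296 -0.309 -0.004] [0.749 0.13  0.671]
screw 45 [254.57777778 132.22222222] [0.38769095 0.17383918 0.013     ]
screw 37 [271.18918919 132.78378378] [0.41838596 0.19080517 0.013     ]
```

Run:
```python
from h import *
O=np.array([.542,.0649]); a=np.radians(1.1); yd=np.array([-np.sin(a),np.cos(a)]); xd=np.array([np.cos(a),np.sin(a)])
for n in ['top','scene']:
    C=np.load(n+'.npy'); L=np.stack([(C[...,:2]-O)@xd,(C[...,:2]-O)@yd,C[...,2]],-1)*1000
    s=(abs(L[...,0])<7)&(L[...,1]>40)&(L[...,1]<110)&(L[...,2]>40)&(L[...,2]<58)
    q=L[s]; q=q[np.argsort(q[:,1])]; print(n,len(q)); print(np.round(q[:60]).astype(int).tolist())
    b=(abs(L[...,0])<25)&(L[...,1]>60)&(L[...,1]<140)&(abs(L[...,2]-60)<3)
    print('block y',np.percentile(L[b][:,1],[1,50,99]),'x',np.percentile(L[b][:,0],[1,99]))
    b=(abs(L[...,0])<25)&(L[...,1]>10)&(L[...,1]<70)&(abs(L[...,2]-97)<3); print('upr',L[b].min(0),L[b].max(0))
    p=read_camera(n)
    print('clampbolt proj',proj(p,[*(O-70e-3*yd),.05]))
```

```text
top 46
[[-1, 75, 52], [-3, 76, 51], [2, 76, 49], [2, 77, 53], [4, 77, 53], [-1, 78, 52], [-3, 78, 50], [-5, 78, 50], [1, 79, 55], [-1, 79, 55], [-5, 80, 51], [-3, 80, 51], [4, 80, 49], [4, 82, 53], [2, 82, 54], [-3, 82, 53], [0, 82, 53], [-5, 82, 53], [0, 84, 54], [-3, 84, 54], [2, 84, 53], [4, 84, 51], [-4, 85, 49], [0, 86, 55], [-2, 86, 53], [2, 86, 52], [4, 87, 50], [-4, 87, 50], [-2, 88, 54], [2, 88, 53], [4, 88, 52], [0, 88, 52], [-4, 89, 48], [0, 90, 55], [-2, 90, 55], [2, 91, 52], [-7, 91, 53], [4, 91, 50], [-4, 91, 51], [-5, 92, 58], [2, 92, 54], [-5, 94, 58], [-7, 96, 58], [4, 98, 58], [2, 101, 57], [2, 105, 58]]
block y [ 91.22179878 104.43786839 121.0900269 ] x [-21.86957929  21.54887477]
upr [-17.76536828  32.1119987   94.04841486] [17.57837177 44.60055322 99.32241788]
clampbolt proj [297.10906719 211.41174731]
scene 55
[[1, 76, 55], [3, 77, 47], [3, 77, 50], [-2, 77, 53], [3, 78, 51], [5, 78, 50], [2, 79, 52], [-1, 80, 54], [-3, 80, 52], [1, 80, 55], [-5, 80, 50], [3, 81, 52], [-2, 81, 54], [-4, 82, 52], [2, 82, 53], [2, 83, 55], [0, 83, 53], [4, 83, 53], [-3, 83, 54], [4, 84, 49], [-1, 84, 54], [3, 85, 53], [5, 86, 51], [2, 86, 54], [0, 87, 52], [4, 87, 52], [-1, 88, 54], [-3, 88, 52], [3, 89, 52], [-6, 89, 52], [-2, 89, 54], [5, 90, 49], [0, 90, 52], [-4, 90, 55], [7, 90, 50], [6, 91, 52], [-4, 91, 52], [-7, 91, 53], [-7, 91, 56], [2, 91, 55], [-5, 91, 57], [4, 91, 53], [5, 91, 44], [5, 91, 41], [7, 91, 43], [-3, 91, 55], [-1, 91, 53], [-7, 92, 46], [3, 92, 55], [-1, 92, 55], [5, 92, 56], [1, 92, 56], [4, 92, 49], [6, 92, 53], [-4, 97, 58]]
block y [ 90.42981023 103.7424956  120.61176779] x [-21.35832049  21.1819077 ]
upr [-18.07418901  31.36986209  94.01577385] [17.70208896 44.84465636 99.81387377]
clampbolt proj [271.40976159 218.90476735]
```

{"op": "send_rows", "data": {
  "deltas": [
    [[2,4,0,0,0,8],[4,8.5,0,0,0,16],[6,13,0,0,0,24],[8,17.5,0,0,0,32],[10,22,0,0,0,40],[12,26.5,0,0,0,48],[15,31,0,0,0,56],[18,36,0,0,0,65],[21,41,0,0,0,65],[24,46,0,0,0,65],[26,51,0,0,0,65],[28.7,57.3,0,0,0,65]]
  ],
  "jaw": -1
}}

```text
clock: 3.0
tcp_pos: [0.5219, 0.0126, 0.2315]
orientation: [0.0, 0.699, 0.715, 0.0]
wrist_force: [1.3, -0.1, 0.1]
finger_gap: 0.0002
```

{"op": "send_rows", "data": {
  "deltas": [
    [[1,3,0,0,0,0],[2,6,0,0,0,0],[2,6,0,0,0,0],[2,6,0,0,0,0]]
  ]
}}

```text
clock: 3.4
tcp_pos: [0.5409, 0.0711, 0.2311]
orientation: [-0.0, 0.698, 0.716, -0.0]
wrist_force: [-0.6, -0.1, 0.6]
finger_gap: -0.0002
```

{"op": "send_rows", "data": {
  "deltas": [
    [[0,0,-4,0,0,0],[0,0,-8,0,0,0],[0,0,-12,0,0,0],[0,0,-15,0,0,0],[0,0,-17,0,0,0],[0,0,-18.6,0,0,0],[0,0,-18.6,0,0,0],[0,0,-18.6,0,0,0]]
  ]
}}

```text
clock: 4.2
tcp_pos: [0.5409, 0.0696, 0.0457]
orientation: [-0.0, 0.7, 0.714, -0.0]
wrist_force: [-0.3, 1.1, 0.2]
finger_gap: 0.0004
```

Run:
```python
from h import *
p=read_camera('scene'); save(p,'s2.png'); s=get_state(); print(s['tcp_pos'],s['wrist_force'],s['ft_torque'])
```

```text
[0.54158952 0.06975379 0.04632075] [ 0.70767025 -0.51711017 -0.36439147] [-0.01544782 -0.03276374  0.00540634]
```

View pics/s2.png

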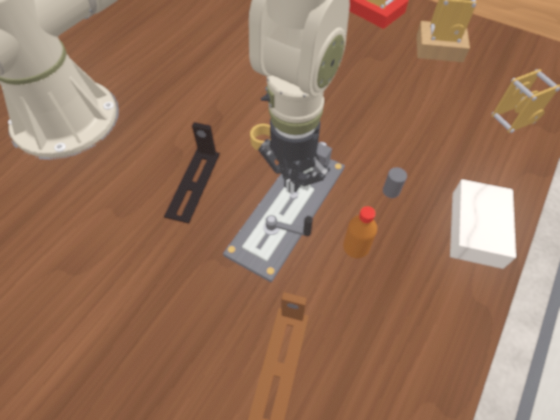

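The closed fingers stand behind the white upright (about 295,182), clear of the lever. Pushing in steps.

{"op": "send_rows", "data": {
  "deltas": [
    [[0,0.4,0,0,0,0],[0,0.8,0,0,0,0],[0,1.1,0,0,0,0],[0,1.4,0,0,0,0],[-0.03,1.7,0,0,0,0],[-0.03,2.0,0,0,0,0],[-0.04,2.3,0,0,0,0],[-0.05,2.6,0,0,0,0],[-0.05,2.9,0,0,0,0],[-0.06,3.1,0,0,0,0],[-0.06,3.2,0,0,0,0],[-0.06,3.2,0,0,0,0]]
  ]
}}

```text
clock: 5.45
tcp_pos: [0.5403, 0.103, 0.0453]
orientation: [-0.0, 0.699, 0.715, 0.0]
wrist_force: [-0.2, -1.6, -0.3]
finger_gap: -0.0
```

```bash
cat > meas.py <<'E'
from h import *
O=np.array([.542,.0649]); a=np.radians(1.1); yd=np.array([-np.sin(a),np.cos(a)]); xd=np.array([np.cos(a),np.sin(a)])
s=get_state(); print(s['clock'],np.round(s['tcp_pos'],4),np.round(s['wrist_force'],1))
for n in ['top','scene']:
    p=read_camera(n); C=cloud(p); L=np.stack([(C[...,:2]-O)@xd,(C[...,:2]-O)@yd,C[...,2]],-1)*1000
    w=p['img'].min(-1)>120
    # foot -y end and upright top
    b=w&(abs(L[...,0])<25)&(L[...,1]>10)&(L[...,1]<90)&(abs(L[...,2]-97)<4)
    if b.sum()>5: print(n,'upr',b.sum(),np.percentile(L[b][:,1],[2,98]))
    b=w&(abs(L[...,0])<22)&(L[...,1]<-70)&(L[...,1]>-150)&(abs(L[...,2]-18)<3.5)
    if b.sum()>5: print(n,'foot end',b.sum(),np.percentile(L[b][:,1],[0,2]))
    save(p,'m_%s_%d.png'%(n,int(s['clock']*100)))
s=get_state(); print(s['clock'],np.round(s['tcp_pos'],4),np.round(s['wrist_force'],1))
E
python3 meas.py
```

```text
5.45 [0.5403 0.103  0.0453] [-0.2 -1.6 -0.3]
top foot end 239 [-111.4380726  -108.13043395]
scene upr 9 [45.8141359  59.57361495]
scene foot end 401 [-149.47850037 -146.17396767]
5.55 [0.5403 0.103  0.0452] [-0.8  0.  -1.2]
```

{"op": "send_rows", "data": {
  "deltas": [
    [[0,0.2,0,0,0,0],[0,0.4,0,0,0,0],[-0.01,0.6,0,0,0,0],[-0.01,0.8,0,0,0,0],[-0.02,0.9,0,0,0,0],[-0.02,1.0,0,0,0,0],[-0.02,1.0,0,0,0,0]]
  ]
}}

```text
clock: 6.25
tcp_pos: [0.5402, 0.1129, 0.0453]
orientation: [-0.0, 0.699, 0.715, 0.0]
wrist_force: [0.1, -0.9, 0.3]
finger_gap: -0.0004
```

```bash
python3 meas.py
```

```text
6.25 [0.5402 0.1129 0.0453] [ 0.1 -0.9  0.3]
top foot end 169 [-101.38362941  -99.391922  ]
scene upr 15 [54.81472544 69.73132534]
scene foot end 317 [-149.68762475 -140.94704655]
6.35 [0.5402 0.1129 0.0454] [-0.4 -0.   0.3]
```

Face is near local 71; the tip is near 75. Creeping now.

{"op": "send_rows", "data": {
  "deltas": [
    [[0,0.05,0,0,0,0],[0,0.1,0,0,0,0],[0,0.15,0,0,0,0],[0,0.2,0,0,0,0]]
  ]
}}

```text
clock: 6.75
tcp_pos: [0.5403, 0.114, 0.0454]
orientation: [0.001, 0.699, 0.715, -0.0]
wrist_force: [-0.1, -5.9, 0.6]
finger_gap: -0.0002
```

{"op": "send_rows", "data": {
  "deltas": [
    [[0,0.03,0,0,0,0],[0,0.05,0,0,0,0]]
  ]
}}

```text
clock: 6.95
tcp_pos: [0.5403, 0.1142, 0.0454]
orientation: [0.001, 0.699, 0.715, -0.001]
wrist_force: [0.4, -6.4, 0.6]
finger_gap: 0.0001
```

{"op": "send_rows", "data": {
  "deltas": [
    [[0,0.02,0,0,0,0],[0,0.04,0,0,0,0]]
  ]
}}

```text
clock: 7.15
tcp_pos: [0.5403, 0.1143, 0.0455]
orientation: [0.001, 0.699, 0.715, -0.001]
wrist_force: [-0.6, -8.6, 1.8]
finger_gap: -0.0
```

```bash
python3 meas.py
python3 - <<'E'
from h import *
p=read_camera('scene'); b=(250,360,110,200)
cv2.imwrite('pics/c1.png',cv2.resize(p['img'][b[2]:b[3],b[0]:b[1],::-1],None,fx=6,fy=6,interpolation=cv2.INTER_CUBIC))
p=read_camera('top'); b=(190,290,180,250)
cv2.imwrite('pics/c2.png',cv2.resize(p['img'][b[2]:b[3],b[0]:b[1],::-1],None,fx=6,fy=6,interpolation=cv2.INTER_CUBIC))
E
```

```text
7.15 [0.5403 0.1143 0.0455] [-0.6 -8.6  1.8]
top foot end 148 [-99.56633121 -97.26859425]
scene upr 11 [58.09425968 69.08477304]
scene foot end 280 [-143.61206111 -131.87149716]
7.25 [0.5403 0.1143 0.0455] [-0.2 -7.1  0.7]
```

View pics/c1.png

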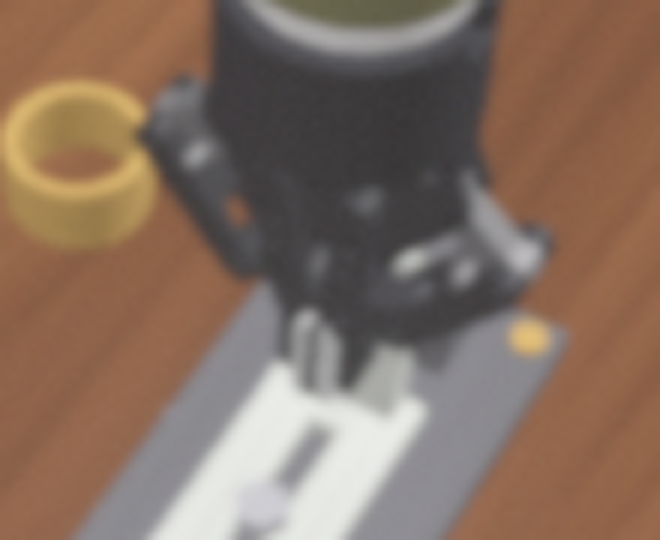

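View pics/c2.png

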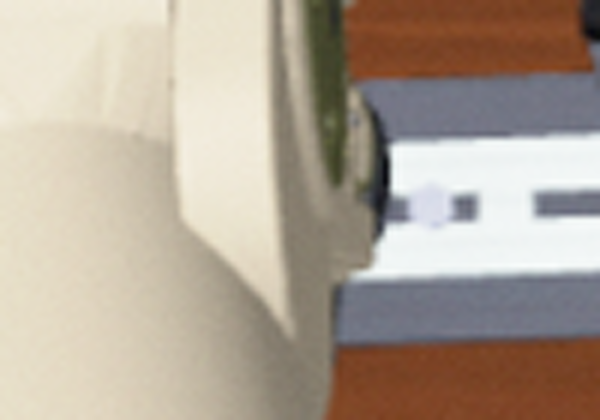

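{"op": "send_rows", "data": {
  "deltas": [
    [[0,-0.2,0,0,0,0],[0,-0.7,0,0,0,0],[0,-1.5,0,0,0,0],[0,-2,0,0,0,0],[0,-2,4,0,0,0],[0,-2,8,0,0,0],[0,-6,10,0,0,0],[0,-11,12,0,0,0],[0,-16,12,0,0,0],[0,-16,12,0,0,0]]
  ]
}}

```text
clock: 8.35
tcp_pos: [0.5412, -0.0497, 0.1665]
orientation: [0.002, 0.701, 0.713, 0.0]
wrist_force: [0.7, 0.8, -0.3]
finger_gap: 0.0001
```

```bash
cat >> meas.py <<'E'
p=read_camera('scene'); b=(250,360,110,200)
cv2.imwrite('pics/c1_%d.png'%(s['clock']*100),cv2.resize(p['img'][b[2]:b[3],b[0]:b[1],::-1],None,fx=6,fy=6,interpolation=cv2.INTER_CUBIC))
p=read_camera('top'); b=(190,310,170,250)
cv2.imwrite('pics/c2_%d.png'%(s['clock']*100),cv2.resize(p['img'][b[2]:b[3],b[0]:b[1],::-1],None,fx=6,fy=6,interpolation=cv2.INTER_CUBIC))
E
python3 meas.py; ls pics
```

```text
8.35 [ 0.5412 -0.0497  0.1665] [ 0.7  0.8 -0.3]
top upr 102 [62.89129514 73.95143487]
scene upr 127 [61.93533391 73.9993855 ]
scene foot end 295 [-149.4965887  -144.01693764]
8.45 [ 0.5401 -0.046   0.1653] [ 0.5 -0.2 -0.7]
c1.png
c1_844.png
c2.png
c2_844.png
m_scene_545.png
m_scene_625.png
m_scene_715.png
m_scene_835.png
m_top_545.png
m_top_625.png
m_top_715.png
m_top_835.png
s2.png
scene1.png
scene_z.png
top1.png
top_z.png
```

View pics/c1_844.png

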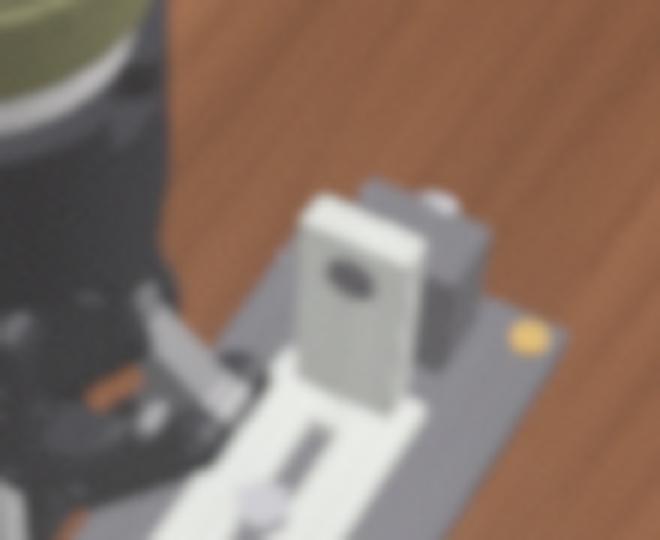

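View pics/c2_844.png

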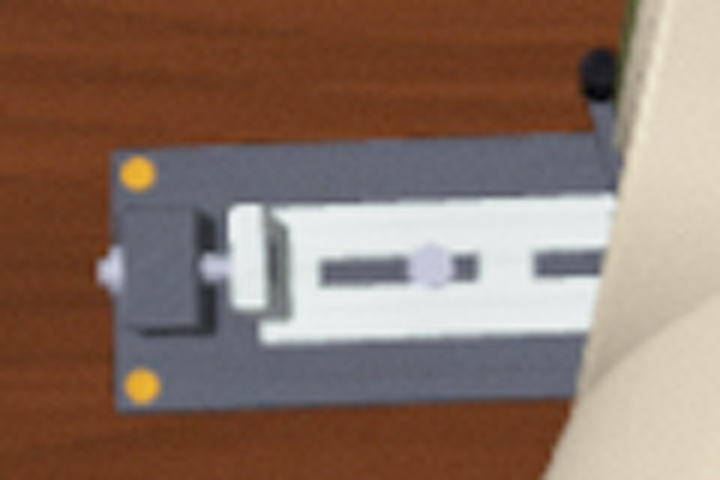

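The upright meets the screw tip (c2: tip at 228,268). Now going over the lever grip with jaws set tangentially.

{"op": "send_rows", "data": {
  "deltas": [
    [[0.5,0.5,0,0,0,8.5],[1,1,0,0,0,17],[1.6,1.5,0,0,0,25.5],[2.2,2,0,0,0,34],[2.8,2.5,0,0,0,42.5],[3.4,3,0,0,0,51],[4,3.5,0,0,0,59.5],[4.6,4,0,0,0,68],[5.2,4.6,0,0,0,76.5],[5.8,5.2,0,0,0,85],[6.5,5.6,0,0,0,93.5],[6.5,5.6,0,0,0,101.5]]
  ],
  "jaw": 0,
  "force": 25
}}

```text
clock: 9.75
tcp_pos: [0.6054, 0.0143, 0.1646]
orientation: [-0.0, -0.116, 0.993, 0.0]
wrist_force: [-0.6, 0.1, 0.3]
finger_gap: 0.0426
```

Run:
```python
from h import *
s=get_state(); print(s['tcp_pos'],s['orientation'],s['joint_pos'],s['finger_gap'])
p=read_camera('wrist'); save(p,'w1.png'); print(p['hand_eye'])
print([(d['conf'],d['box']) for d in find_in(p,'lever_post')])
q=p
F=f(p);Z=p['z_map'];H,W=Z.shape;u,v=np.meshgrid(np.arange(W),np.arange(H))
P=np.stack([(u-p['cx'])/F*Z,(v-p['cy'])/F*Z,Z,np.ones_like(Z)],-1)@np.array(p['hand_eye']).T
from scipy.spatial.transform import Rotation as Rn
o=s['orientation'];R=Rn.from_quat([o[1],o[2],o[3],o[0]]).as_matrix()
C=P[...,:3]@R.T+s['tcp_pos']
m=(abs(C[...,2]-.083)<.004)&(Z>0)&(np.hypot(C[...,0]-.606,C[...,1]-.01)<.03)
print(m.sum(),C[m].min(0) if m.sum() else '',C[m].max(0) if m.sum() else '',np.median(C[m],0) if m.sum() else '')
p=read_camera('scene'); save(p,'s3.png')
```

```text
[0.60543181 0.01433029 0.16464338] [-3.19144489e-04 -1.16217674e-01  9.93223634e-01  4.03833110e-04] [-1.09144489e-01  3.98352847e-01  4.60828936e-03  1.17785457e+00
  6.44399956e-04 -3.42106565e-01] 0.042620817475661946
[[ 1.83194275e-05 -9.58551136e-01 -2.84920550e-01  7.38177845e-02]
 [ 9.99999150e-01 -3.53918462e-04  1.25497566e-03 -2.03539263e-04]
 [-1.30379699e-03 -2.84920331e-01  9.58550314e-01 -1.41494180e-01]
 [ 0.00000000e+00  0.00000000e+00  0.00000000e+00  1.00000000e+00]]
[(0.79, [277.4, 171.0, 26.2, 114.0]), (0.65, [347.5, 138.4, 333.7, 180.2])]
283 [0.59695609 0.0033862  0.07921183] [0.61088248 0.01766158 0.08382958] [0.60363692 0.01034196 0.08166221]
```

View pics/w1.png

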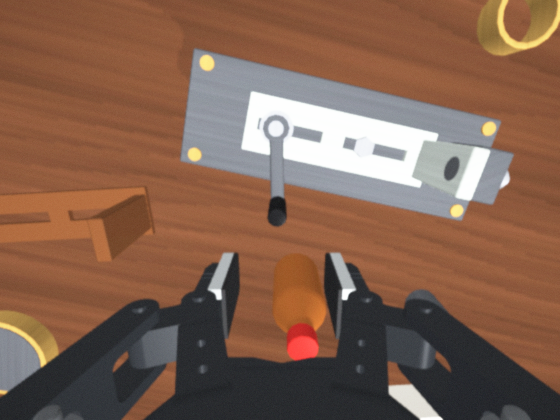

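View pics/s3.png

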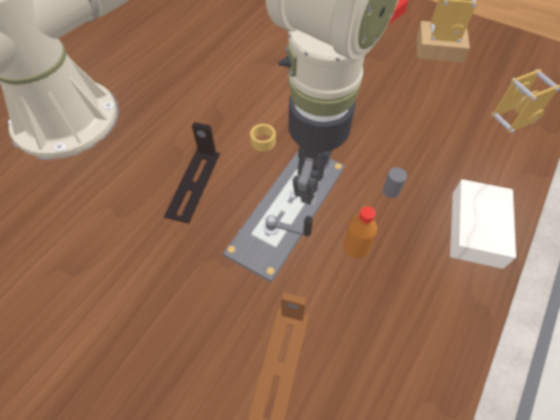

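The wrist picture has the post at (277,212), its lever in line with the tool's x axis. Descending round it and closing.

{"op": "send_rows", "data": {
  "deltas": [
    [[0,-0.4,-2.5,0,0,0],[0,-0.4,-5,0,0,0],[0,-0.4,-7.5,0,0,0],[0,-0.4,-9.5,0,0,0],[0,-0.4,-11.2,0,0,0],[0,-0.4,-11.2,0,0,0],[0,-0.4,-11.2,0,0,0]]
  ]
}}

```text
clock: 10.6
tcp_pos: [0.6048, 0.0081, 0.0533]
orientation: [-0.0, -0.111, 0.994, 0.0]
wrist_force: [0.2, 0.2, 0.8]
finger_gap: 0.0424
```

{"op": "send_rows", "data": {
  "deltas": [
    [[0,0,0,0,0,0],[0,0,0,0,0,0],[0,0,0,0,0,0],[0,0,0,0,0,0],[0,0,0,0,0,0]]
  ],
  "jaw": -0.55
}}

```text
clock: 11.1
tcp_pos: [0.6057, 0.008, 0.054]
orientation: [0.001, -0.112, 0.994, 0.0]
wrist_force: [0.7, 4.1, 2.9]
finger_gap: 0.0191
```

```bash
python3 -c "
import numpy as np
r=np.array([.0622,.0133])*100
for d in range(6,85,6):
    a=-np.radians(d);c,s=np.cos(a),np.sin(a);print(np.round(np.array([[c,-s],[s,c]])@r-r,1),-d)"
```

```text
[ 0.1 -0.7] -6
[ 0.1 -1.3] -12
[ 0.1 -2. ] -18
[ 0.  -2.6] -24
[-0.2 -3.3] -30
[-0.4 -3.9] -36
[-0.7 -4.5] -42
[-1.1 -5.1] -48
[-1.5 -5.6] -54
[-2.  -6.1] -60
[-2.5 -6.5] -66
[-3.  -6.8] -72
[-3.6 -7.1] -78
[-4.2 -7.4] -84
```

{"op": "send_rows", "data": {
  "deltas": [
    [[0.1,-0.7,0,0,0,-6],[0.1,-1.3,0,0,0,-12],[0.1,-2.0,0,0,0,-18],[0,-2.6,0,0,0,-24],[-0.2,-3.3,0,0,0,-30],[-0.4,-3.9,0,0,0,-36],[-0.4,-3.9,0,0,0,-36]]
  ]
}}

```text
clock: 11.8
tcp_pos: [0.6015, -0.0319, 0.0537]
orientation: [0.0, 0.202, 0.979, 0.0]
wrist_force: [0.9, 1.8, 1.8]
finger_gap: 0.0193
```

Run:
```python
from h import *
s=get_state(); print(s['tcp_pos'],s['wrist_force'],s['joint_pos'],s['finger_gap'])
p=read_camera('scene'); save(p,'s4.png')
```

```text
[ 0.60145576 -0.0318906   0.05368974] [0.9333024  1.8250341  1.77467855] [-1.86277366e-01  4.71249105e-01 -1.71074685e-01  9.27651784e-01
  1.72781956e-04  2.19904917e-01] 0.01934543874218562
```

View pics/s4.png

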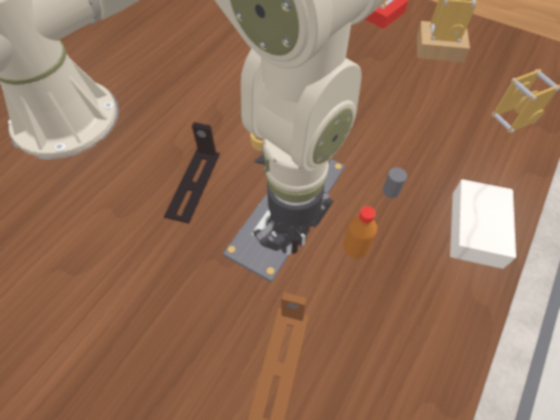

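The gripper follows the arc round the lever (about 290,235); oil untouched. Continuing.

{"op": "send_rows", "data": {
  "deltas": [
    [[-0.3,-0.6,0,0,0,-6],[-0.7,-1.2,0,0,0,-12],[-1.1,-1.7,0,0,0,-18],[-1.6,-2.2,0,0,0,-24],[-2.1,-2.6,0,0,0,-30],[-2.6,-2.9,0,0,0,-36],[-3.2,-3.2,0,0,0,-42],[-3.2,-3.2,0,0,0,-42],[-3.2,-3.2,0,0,0,-42]]
  ]
}}

```text
clock: 12.75
tcp_pos: [0.5703, -0.0632, 0.0535]
orientation: [0.001, 0.538, 0.843, 0.001]
wrist_force: [2.6, 3.0, 0.8]
finger_gap: 0.0195
```

Run:
```python
from h import *
s=get_state(); print(s['tcp_pos'],s['wrist_force'],s['joint_pos'],s['finger_gap'])
d=s['tcp_pos'][:2]-[.5433,-.0051]; print(np.hypot(*d),np.degrees(np.arctan2(d[1],d[0])))
p=read_camera('wrist'); save(p,'w2.png')
```

```text
[ 0.57026041 -0.06315864  0.0535174 ] [2.63319841 2.95700757 0.75099163] [-2.50636815e-01  4.22224849e-01 -2.51253644e-01  8.95357253e-01
  8.37054824e-04  8.84759009e-01] 0.01947975057392119
0.06401304602328418 -65.09148591189573
```

View pics/w2.png

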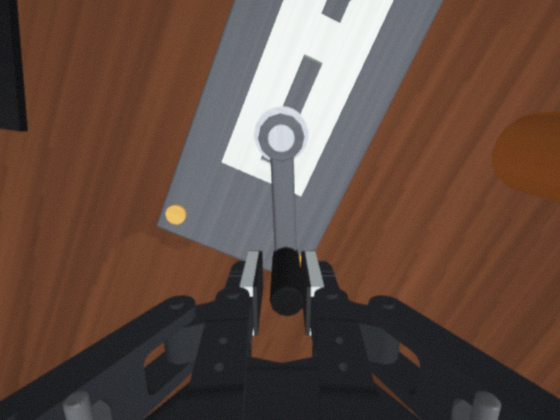

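{"op": "send_rows", "data": {
  "deltas": [
    [[-0.3,-0.1,0,0,0,-3],[-0.6,-0.3,0,0,0,-6],[-0.6,-0.3,0,0,0,-6]]
  ]
}}

```text
clock: 13.1
tcp_pos: [0.5645, -0.0656, 0.0535]
orientation: [0.001, 0.582, 0.813, 0.001]
wrist_force: [5.1, 6.5, -0.2]
finger_gap: 0.0194
```

{"op": "send_rows", "data": {
  "deltas": [
    [[0,0,0,0,0,0],[0,0,0,0,0,0],[0,0,0,0,0,0],[0,0,0,0,0,0]]
  ],
  "jaw": -0.1
}}

```text
clock: 13.5
tcp_pos: [0.5629, -0.0668, 0.0531]
orientation: [-0.0, 0.582, 0.813, -0.0]
wrist_force: [0.0, 0.2, 0.1]
finger_gap: 0.0385
```

Run:
```python
from h import *
s=get_state(); print(s['tcp_pos'],s['wrist_force'],s['finger_gap'])
p=read_camera('wrist'); save(p,'w3.png')
```

```text
[ 0.56285421 -0.06676762  0.0530885 ] [0.00201869 0.15337394 0.08741632] 0.038513137952592855
```

View pics/w3.png

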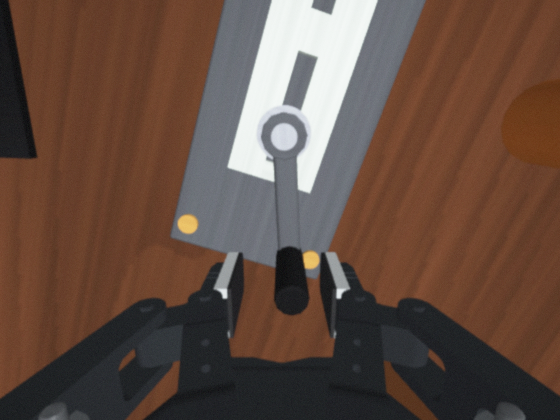

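The post (291,285) is free between the open pads, lever lying just short of tool x. Lift off and check.

{"op": "send_rows", "data": {
  "deltas": [
    [[0,0,2,0,0,0],[0,0,5,0,0,0],[0,0,10,0,0,0],[0,-4,13,0,0,0],[-2,-9,13,0,0,0],[-4,-14,13,0,0,0],[-6,-19,13,0,0,0],[-6,-24,13,0,0,0],[-6,-24,13,0,0,0],[-6,-24,13,0,0,0]]
  ]
}}

```text
clock: 14.55
tcp_pos: [0.5026, -0.3086, 0.1829]
orientation: [-0.0, 0.584, 0.812, -0.0]
wrist_force: [-0.4, 0.0, 0.2]
finger_gap: 0.0381
```

```bash
python3 meas.py
python3 - <<'E'
from h import *
O=np.array([.542,.0649]); a=np.radians(1.1); yd=np.array([-np.sin(a),np.cos(a)]); xd=np.array([np.cos(a),np.sin(a)])
for n in ['top','scene']:
    p=read_camera(n); C=cloud(p);im=p['img']
    m=(C[...,2]>.074)&(C[...,2]<.092)&(im.max(-1)<80)&(np.hypot(C[...,0]-.565,C[...,1]+.067)<.03)
    q=np.median(C[m],0); d=(q[:2]-(O-.07*yd)); print(n,m.sum(),q,'q=',.4-(np.arctan2(d[1],d[0])-a),np.hypot(*d))
    b=(200,340,130,260) if n=='scene' else (190,350,150,260)
    cv2.imwrite('pics/f_%s.png'%n,cv2.resize(im[b[2]:b[3],b[0]:b[1],::-1],None,fx=4.5,fy=4.5,interpolation=cv2.INTER_CUBIC))
E
```

```text
14.55 [ 0.5026 -0.3086  0.1829] [-0.4  0.   0.2]
top upr 103 [62.88462085 74.06173061]
top foot end 162 [-149.48450954 -144.38010578]
scene upr 133 [61.22435869 73.80485235]
scene foot end 236 [-148.72921642 -141.94348503]
14.65 [ 0.503  -0.3056  0.183 ] [-0.7  1.  -0.3]
top 34 [ 0.56545879 -0.06533495  0.08242132] q= 1.638197716632936 0.0641784678721778
scene 50 [ 0.56853911 -0.06928427  0.0826874 ] q= 1.6159991863349483 0.06896433317290891
```

View pics/f_top.png

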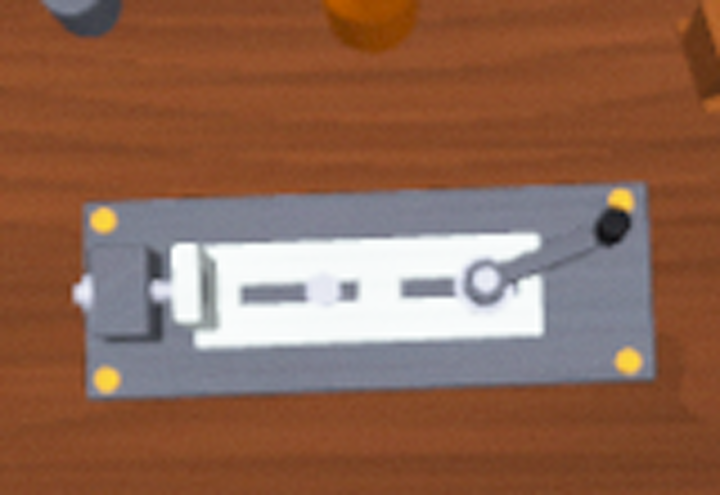

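View pics/f_scene.png

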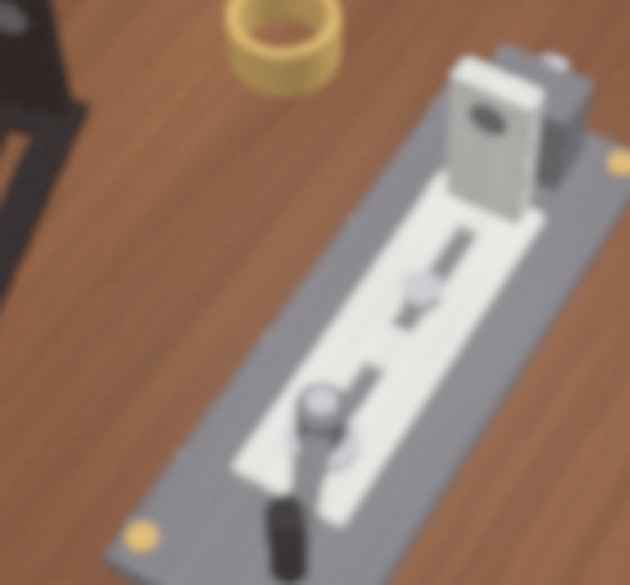

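The lever is at about 1.63 rad, the upright stands where it met the screw, and the arm is clear. Handing in.

```bash
python3 -c "
from h import *
print(get_state()['qvel']); print(hand_in())"
```

```text
[-0.00218111  0.00099987  0.00316403 -0.00387291 -0.00130856 -0.00209744]
the job is handed in; nothing more can be done
None
```

I slid the bracket up to the stop screw, clamped it with the lever and handed the job in at about 15 s of the 58 s. No verdict was reported.

- **Bracket:** I pushed the back of the upright with closed fingers until I felt a hard stop. The highest wrist force I read was 8.6 N (limit 18 N on the screw), but force was only read at the end of each move call.
- **Clamp:** I swung the lever clockwise with the jaws caged round its grip, then opened the jaws and withdrew the arm.

My last checks from the top and scene cameras:

- **Lever angle:** about 1.62–1.64 rad, past the 1.4 rad where it clamps firmly. The clamp force itself could not be measured.
- **Bracket position:** the upright's face read about 74 mm along the stand both before and after clamping, so it did not shift.
- **Contact with the screw:** the cameras put the screw's tip at about 75 mm before the push. That is 1 mm beyond the face and within the measuring error. The fingers' position at contact put the face nearer 72.5–73 mm. Against that, I felt a hard stop and the tip appears to touch in the pictures, so I took it as contact.
- **Other objects:** the arm felt no unexpected contact, and oil, barrel and weight look untouched where they show in the pictures; I did not re-measure them.

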